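# Turn the nested parts tray round so that it stacks on its bin and locks

## Robot

A 7-joint arm with a two-finger parallel gripper is mounted at the origin on a cart in front of the work surface, level with it; the furniture and walls round the work are solid. World frame = base frame: x ahead of the robot, y to its left, z up, the work surface at z = 0. Lengths are in m, angles in degrees, forces in N, time in s.
With the tool pointing down it reaches from about 0.4 to 0.75 m from the base axis. Payload 19.5 kg.
Tool frame: the origin (TCP) lies at the very end of the fingers, on their centre line; the grasp point (between the pads) lies 19 mm behind it (manip.hold_point_z is the distance from the TCP to the grasp point, in m); z points along the fingers, y is the line along which they close (so a half turn about z gives the same grasp; the last joint's range is limited). The gripper opens to 85 mm and grips with 20 to 120 N. Pads are 22 mm wide; open, the fingers measure 114 mm over their backs; the gripper's body (76 mm by 85 mm) begins 54 mm behind the grasp point. The pads swing forward as they close: fully open they stand 13 mm farther back than shut.
Start: joints at [-2.389, 40.479, -1.581, 85.061, 1.261, 54.483, -4.326], TCP at [0.575, 0, 0.231] pointing down, gripper open.
Joint ranges: [-155.06, 155.06], [-18.47, 123.98], [-90, 86.84], [0, 140.48], [-83.41, 263.41], [0, 116], [-161.91, 161.91]. Speed limits (degrees/s): [108.29, 108.29, 147.25, 147.25, 172.46, 172.46, 172.46].

## Interface

Orientations are given as [roll, pitch, yaw] about the fixed x, y, z axes, in that order (R = Rz(yaw) Ry(pitch) Rx(roll)).
In Python, from bench import sensors, imaging, order, manip gives the robot as it stands.
- The arm moves only by the tool drive_tool, never from a script. Its argument "targets" is one flat list of numbers, 5 for each row, row after row: the shift along the tool's x, y, z as a fraction of full scale, then the turn about the tool's z as a fraction of full scale, then the closure, from 0 (fully open) to 1 (shut). In form: [dx, dy, dz, roll, fingers, dx, dy, dz, roll, fingers, ...]. A call has 1 to 5 rows; each row is the pose to reach, as a shift and turn from the pose commanded when the call began, along the tool's axes at that moment; what a row does not reach only later rows make up. Full scale, the value 1, is 200 mm for a shift and 120 degrees for a turn. A row lasts 1/12 s, in which the tool goes at most 41.7 mm and 7.16 degrees, less where a joint would pass 70% of its speed; a pose out of reach is approached as far as the arm can. A call with a number of a shift or a turn outside -1 to 1 is refused whole. A call with a gripper value outside its range is refused whole. The fingers move at their own pace and stop on an object; the grip force is fixed at half the most. Time passes only in rows, so rows that repeat a pose let the fingers close. It gives the time, the measured TCP pose, the force, the opening and the grip force at its end, in the units of the state.
- sensors.state(): the state, without advancing time (a new reading comes with each control period).
- imaging.get_image(name): name is "scene" or "side" or "wrist"; returns the picture (384x512x3 uint8, red, green, blue); there is no depth.
- imaging.calibration(name): a dict with "K" (3x3 intrinsics, pixels), "cam_to_world" (4x4, takes a point from camera to world coordinates). Camera axes: x right, y down, z forward; pixel columns grow to the right and rows downward; lengths in m; the calibration is good to about 2 mm. A picture is of the moment at which its call begins: read the wrist's pose just before it. calibration takes no time and is no camera call; for the wrist camera it gives the pose at the moment of the call.
- order.job_done(): hands the job in; it is judged then, once.
The state is a dict: "clock": time; "joints": joint angles; "joint_velocities": joint speeds; "effort": joint torques, N m; "tcp_pos": TCP position; "tool_rot": TCP orientation; "wrist_force": force on the tool from outside, world axes, zero at the start; "ft_torque": the same for the moment, N m; "opening": finger opening in m; "grasp_force": force on a finger pad.
Only numpy, scipy, OpenCV 4.12 (cv2) and the standard library are available. Lean on these libraries where they do the work, as an engineer would, in place of code of your own. Each camera call takes 0.05 s, during which the arm holds its last target. There are 200 camera calls.

## Task

The aluminium parts tray is sunk inside the slotted bin, over the bearing kept there. Lift it out, turn it half round and set it down gently on the bin's rim, then push it along until its four side rollers have ridden over the little humps, dropped in behind them under the keepers and come up to the stops; stop pushing when you feel the stops rather than ramming it. Keep both bearings where they are (one in the tray, one in the bin), leave the spanner, screwdriver and wooden block alone, and let go.

Things in the scene. Friction and masses are not known exactly. Their poses are not given: they have to be found in the camera images.
- bin: Dark steel open bin fixed to the bench, 200 (its x) x 120 (its y) x 80 mm high, walls 6 mm. Origin: centre of its underside. Each long wall (at y = +-57) has two slots 20 mm wide, open at the top, bottom at z = 34, at bin x = +60 and -30, and over its rim two steel keepers out to y = +-74, up to z = 103, covering the home places of the tray's rollers at bin x = -76 and +14
- home (a point): Where point tray_lead ends up when the job is done: bin x = -76, y = 0, z = 86, midway between the two keepers nearest the bin's -x end. Axes as the bin's. Each keeper has a roof (underside at z = 98, over home x -13 to +4 mm, |y| = 56 to 74, its outer post from 68 on) and on its -x side a stop that its roller meets; rollers can enter only along the rim, moving towards bin -x
- landing (a point): Where the underside centre (origin) of the turned tray can be set down so that its rollers stand on the open rim before the humps: bin x = +12 (+-5 mm), y = 0, z = 74. Each home place has a hump on the rim, 3 mm high: 15 degree ramp from home x +21 to +10 mm, steep back to +7. From here the tray is pushed 28 mm towards bin -x; it takes about 4 to 12 N, and beyond that only at the stops
- tray: Aluminium tray, 150 (its x) x 102 (its y) x 50 mm high, walls 3 mm, about 0.35 kg, origin at the centre of its underside; 3 mm play a side between the bin's long walls. Four white nylon side rollers of 12 mm diameter, turning freely about tray y, reach out to y = +-63 at tray x = +60 and -30, 12 mm above its underside. Starts nested: x the same way as the bin's, rollers on the slot bottoms, origin at bin z = 28
- tray_grip (a point): Centre of the black rubber grip on top of the tray's cross divider: 16 mm thick along tray x, 96 mm long along tray y, 22 mm high (its centre is 51 mm above the tray's underside, at the middle of the tray). Axes as the tray's. There is free space of 63 mm on either side of it inside the tray
- tray_lead (a point): Point midway between the two rollers at tray x = +60 (the pair nearest an end), at the rollers' axis, 12 mm above the tray's underside
- bin_bearing: Ball bearing 52 mm across, 15 mm high, lying loose on the bin's floor under the tray; origin at the centre of its underside
- tray_bearing: Ball bearing 47 mm across, 14 mm high, lying loose on the tray's floor in the compartment at tray -x; origin at the centre of its underside
- spanner: Spanner, 40 x 225 x 10 mm, lying on the bench between robot and bin; origin at the centre of its underside, long axis y. A bystander
- screwdriver: Red-handled flat screwdriver, 30 x 235 x 30 mm, lying on the bench between robot and bin; origin under its centre, long axis y. A bystander
- wood_block: Plain wooden block, 46 x 80 x 38 mm, lying behind the bin; origin at the centre of its underside. A bystander

How it is judged (in metres and radians):
On the way:
1. the tray is lifted clear out of the bin (z of tray in the frame of bin above 0.09 m), for 0.1 s.
At the end, for the whole second after the job is handed in: The tray stands turned half round on the bin, level within 0.03 rad, in line within 0.06 rad, rollers down behind the humps under the keepers (lead rollers within 4 mm of bin x = -76, grip centre 122 to 127.5 mm above the bin's underside), at rest, small bearing in the tray, larger one in the bin (x of tray_lead in the frame of bin between -0.08 and -0.072 m and x of tray_grip in the frame of bin below -0.011 m and z of tray_grip in the frame of bin between 0.122 and 0.1275 m and angle between tray's own z axis and vertical below 0.03 rad and angle between the x axis of tray and the x axis of bin, either way round below 0.06 rad and linear speed of tray below 0.02 m/s and z of tray_bearing in the frame of tray below 0.012 m and horizontal distance between tray_bearing and tray below 0.07 m and z of bin_bearing in the frame of bin below 0.012 m and horizontal distance between bin_bearing and bin below 0.09 m); the robot touches nothing.
It fails at once if the spanner is disturbed (moved over 30 mm) (distance of spanner from where it was at the start of the episode above 0.03 m).
It fails at once if the screwdriver is disturbed (moved over 30 mm) (distance of screwdriver from where it was at the start of the episode above 0.03 m).
It fails at once if the wooden block is disturbed (moved over 30 mm) (distance of wood_block from where it was at the start of the episode above 0.03 m).
It fails at once if the tray is dropped or rammed against the bin (contact force over 65 N) (contact force between tray and bin above 65 N).
It also fails if it takes over 58 s, if anything falls off the work surface, if the arm or the gripper's body presses on something with over 40 N, if the wrist force passes 120 N, or if a joint passes its speed limit or range.

## Working session

There is one attempt and no reset: what is moved stays moved. The work goes in short steps, Python scripts to look and compute and a tool call to move; the robot and the scene stay as the last step left them, time stands still between calls to the robot, and variables do not carry over. Pictures are saved under pics/ and viewed, at most 10 in all, crops included, and the job is handed in when it is done.

Besides the shell and the picture viewer there is one more tool, called in YAML: its name, and indented under it one key for each argument. drive_tool: Moves the arm, as the interface text tells. Its arguments: {"type":"object","properties":{"targets":{"type":"array"}},"required":["targets"]}

```bash
mkdir -p pics
python3 - <<'E'
from bench import sensors, imaging, order, manip
import cv2,numpy as np
s=sensors.state();print({k:np.round(v,3).tolist() for k,v in s.items()})
a=[]
for n in ["scene","wrist","side"]:
    im=imaging.get_image(n);c=imaging.calibration(n);cv2.imwrite(f"pics/{n}0.png",im[:,:,::-1]);print(n,np.round(c["K"],1).tolist(),np.round(c["cam_to_world"],4).tolist())
E
```

```text
{'clock': 0.0, 'joints': [-2.389, 40.513, -1.581, 85.083, 1.26, 54.483, -4.325], 'joint_velocities': [-0.036, -0.014, 0.012, 0.013, 0.07, -0.043, 0.039], 'effort': [-0.003, -88.321, 1.233, -23.617, 0.017, 0.006, -0.0], 'tcp_pos': [0.575, -0.0, 0.231], 'tool_rot': [-179.938, 0.002, 89.999], 'wrist_force': [0.107, 0.02, -0.138], 'ft_torque': [-0.013, -0.024, -0.054], 'grasp_force': 0.0, 'opening': 0.085}
scene [[476.8, 0.0, 266.8], [0.0, 476.8, 188.9], [0.0, 0.0, 1.0]] [[-0.589, -0.3166, 0.7435, -0.3241], [-0.8081, 0.2423, -0.537, 0.9517], [-0.0102, -0.9171, -0.3985, 0.5395], [0.0, 0.0, 0.0, 1.0]]
wrist [[329.1, 0.0, 252.8], [0.0, 329.1, 190.5], [0.0, 0.0, 1.0]] [[1.0, 0.0007, -0.0018, 0.5748], [0.0002, -0.964, -0.266, 0.0665], [-0.0019, 0.266, -0.964, 0.3737], [0.0, 0.0, 0.0, 1.0]]
side [[434.2, 0.0, 251.6], [0.0, 434.2, 198.4], [0.0, 0.0, 1.0]] [[-0.9748, -0.1034, 0.1977, 0.3051], [-0.2218, 0.5445, -0.8089, 1.2067], [-0.024, -0.8324, -0.5537, 0.7142], [0.0, 0.0, 0.0, 1.0]]
```

View pics/wrist0.png

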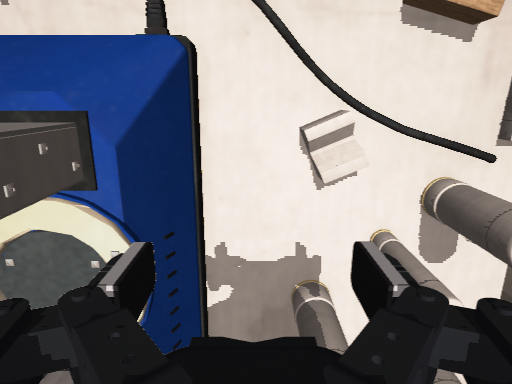

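View pics/side0.png

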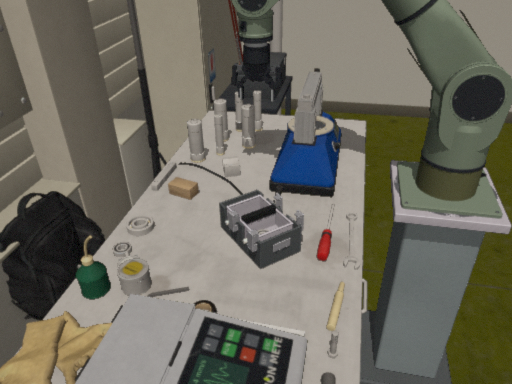

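Run:
```python
import cv2,numpy as np
a=cv2.imread("pics/side0.png")[170:280,160:370]
b=cv2.imread("pics/scene0.png")
cv2.imwrite("pics/a.png",cv2.resize(a,None,fx=3.8,fy=3.8,interpolation=cv2.INTER_CUBIC))
```

```text
(no output)
```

View pics/a.png

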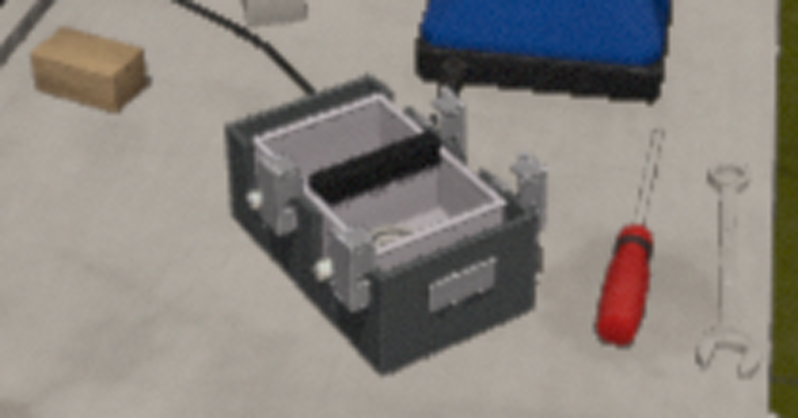

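View pics/scene0.png

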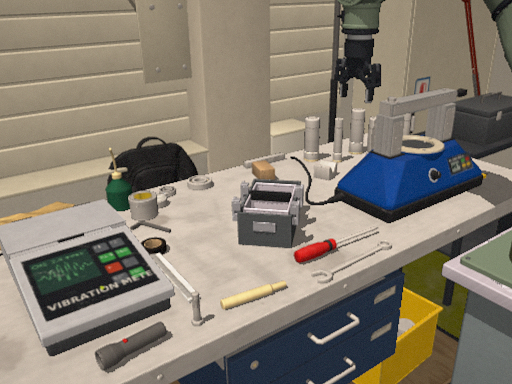

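```bash
cat > h.py <<'E'
import numpy as np
from scipy.optimize import least_squares
def proj(c,P):
    K=np.array(c["K"]);T=np.linalg.inv(np.array(c["cam_to_world"]));p=P@T[:3,:3].T+T[:3,3];q=p@K.T;return q[:,:2]/q[:,2:]
def w(b,P):
    x,y,a=b;c,s=np.cos(a),np.sin(a);P=np.array(P,float)/1000
    return np.c_[x+c*P[:,0]-s*P[:,1],y+s*P[:,0]+c*P[:,1],P[:,2]]
def fit(obs,b0):  # obs: list of (cal, pts mm, pix)
    f=lambda b:np.concatenate([(proj(c,w(b,P))-np.array(p)).ravel() for c,P,p in obs])
    r=least_squares(f,b0,loss="soft_l1");return r.x,f(r.x).reshape(-1,2)
E
python3 - <<'E'
from bench import imaging
from h import *
P=[(-100,60,0),(100,60,0),(100,60,80),(-100,-60,0),(100,-60,80),(60,63,40),(-30,63,40)]
p=np.array([(382,374),(235,215),(228,125),(533,308),(375,78),(255,200),(322,268)])/3.8+[160,170]
b,r=fit([(imaging.calibration("side"),P,p)],[.55,.3,-.6]);print(b,np.degrees(b[2]),r.round(1).tolist())
print(w(b,[(0,0,90),(12,0,0),(-16,0,0)]))
E
```

```text
[ 0.4969697   0.34300841 -0.80408885] -46.07089717663848 [[0.3, 0.8], [-0.2, -0.2], [-0.3, -0.9], [1.2, 0.3], [0.0, -2.0], [-0.3, -0.2], [-0.4, 0.4]]
[[0.4969697  0.34300841 0.09      ]
 [0.50529492 0.33436603 0.        ]
 [0.48586942 0.35453159 0.        ]]
```

drive_tool:
  targets: [0.2,0,-0.1,0.06,0,0.4,0,-0.15,0.12,0,0.6,0,-0.15,0.18,0,0.8,0,-0.15,0.24,0,0.9,0,-0.15,0.29,0]

```text
clock: 0.57
tcp_pos: [0.5739, 0.1856, 0.261]
tool_rot: [-179.9, -0.1, 55.1]
wrist_force: [-1.0, 0.9, 0.2]
opening: 0.0855
grasp_force: 0.0
```

drive_tool:
  targets: [0.11,-0.19,0,0.04,0,0.22,-0.38,0,0.09,0,0.33,-0.58,0,0.09,0,0.45,-0.78,0,0.09,0,0.45,-0.78,0,0.09,0]

```text
clock: 0.98
tcp_pos: [0.4946, 0.3489, 0.2608]
tool_rot: [-179.8, 0.0, 44.8]
wrist_force: [-1.1, 0.7, -0.2]
opening: 0.0854
grasp_force: 0.0
```

Run:
```python
from bench import sensors, imaging
import cv2,numpy as np
s=sensors.state();print(s["tcp_pos"],s["tool_rot"],s["joints"])
c=imaging.calibration("wrist");im=imaging.get_image("wrist");np.save("c1.npy",c,allow_pickle=True)
cv2.imwrite("pics/w1.png",cv2.resize(im[:,:,::-1],(800,600),interpolation=cv2.INTER_CUBIC))
```

```text
[0.4945708  0.34891848 0.26078194] [-1.79818289e+02  3.77272907e-03  4.47644496e+01] [-44.86204394  42.51770264  14.70202152  75.67677258 -11.27423988
  63.24396644 -74.01701942]
```

View pics/w1.png

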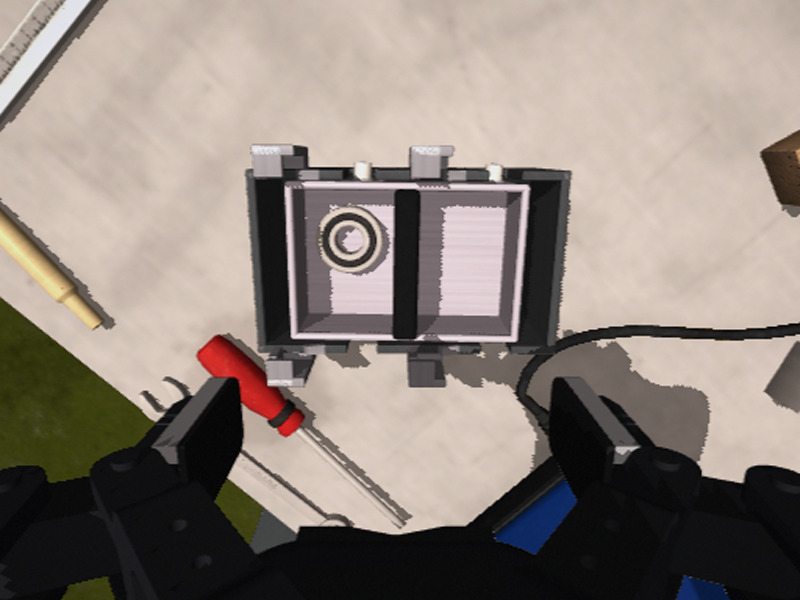

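Run:
```python
from h import *
from bench import sensors
c=np.load("c1.npy",allow_pickle=True).item()
P=[(-100,60,80),(100,60,80),(-100,-60,80),(100,-60,80),(-8,48,90),(8,48,90),(-8,-48,90),(8,-48,90),(-75,51,78),(75,51,78),(75,-51,78),(-75,-51,78)]
p=np.array([(247,170),(571,170),(258,352),(553,347),(395,190),(420,190),(393,338),(416,338),(286,184),(530,185),(521,341),(292,339)])/1.5625
for sl in (slice(0,4),slice(4,12),slice(0,12)):
    b,r=fit([(c,P[sl],p[sl])],[.5,.34,-.8]);print(b,np.degrees(b[2]),r.round(1).tolist())
t=np.array(sensors.state()["tcp_pos"][:2]);y=np.radians(sensors.state()["tool_rot"][2]);d=b[:2]-t
print("dx",d@[np.cos(y),np.sin(y)],"dy",d@[np.sin(y),-np.cos(y)])
```

```text
[ 0.49867917  0.34274561 -0.79038704] -45.28584160967274 [[-1.9, -0.6], [0.3, -0.4], [-0.2, 0.4], [1.3, 4.0]]
[ 0.49850351  0.34318871 -0.79775851] -45.70819570982317 [[-0.5, -0.1], [0.6, 0.1], [0.0, 1.9], [1.1, 2.0], [0.1, -0.8], [-1.0, -0.1], [-2.7, -0.6], [0.9, -0.6]]
[ 0.49858882  0.34299883 -0.79342263] -45.45976785942955 [[-2.0, -1.1], [0.2, -0.2], [-0.6, -0.0], [0.9, 4.2], [-0.5, 0.0], [0.6, 0.1], [0.4, 2.0], [1.5, 2.1], [0.1, -0.4], [-1.0, -0.4], [-2.3, -0.8], [1.4, -0.3]]
dx -0.0014482868589644116 dy 0.006958927907030706
```

drive_tool:
  targets: [-0.007,0.035,0.15,0.004,0,-0.007,0.035,0.35,0.004,0,-0.007,0.035,0.55,0.004,0,-0.007,0.035,0.7,0.004,0,-0.007,0.035,0.8,0.004,0]

```text
clock: 1.45
tcp_pos: [0.5013, 0.336, 0.0981]
tool_rot: [-180.0, 0.2, 43.9]
wrist_force: [1.0, -0.0, -0.4]
opening: 0.0853
grasp_force: 0.0
```

drive_tool:
  targets: [0,0,0.1,0,0,0,0,0.2,0,0,0,0,0.2,0,0.3,0,0,0.2,0,0.5,0,0,0.2,0,0.6]

```text
clock: 1.87
tcp_pos: [0.5026, 0.337, 0.0624]
tool_rot: [180.0, -0.1, 43.9]
wrist_force: [0.8, -0.0, 0.5]
opening: 0.0516
grasp_force: 0.0
```

drive_tool:
  targets: [0.006,-0.018,0.01,-0.005,0.6,0.006,-0.035,0.01,-0.005,0.6,0.006,-0.035,0.01,-0.005,0.6,0.006,-0.035,0.01,-0.005,0.6,0.006,-0.035,0.01,-0.005,0.7]

```text
clock: 2.28
tcp_pos: [0.4982, 0.3429, 0.0595]
tool_rot: [180.0, -0.0, 44.5]
wrist_force: [-0.6, 0.5, -0.1]
opening: 0.026
grasp_force: 0.0
```

Run:
```python
from bench import sensors, imaging
import cv2,numpy as np
im=imaging.get_image("wrist");s=sensors.state();print(s["tcp_pos"],s["tool_rot"],s["opening"],s["wrist_force"])
cv2.imwrite("pics/w2.png",im[:,:,::-1])
```

```text
[0.49823922 0.34279966 0.0594721 ] [ 1.79995126e+02 -7.63033741e-03  4.45146062e+01] 0.025406323049201204 [ 0.94922721  1.12848425 -0.08658172]
```

View pics/w2.png

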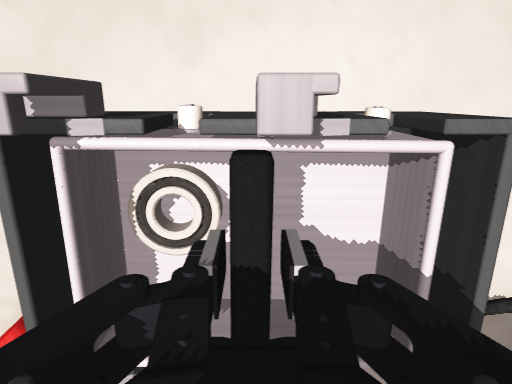

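Fingers straddle the grip (columns 232–272 between pads at 222 and 283), centred; closing.

drive_tool:
  targets: [0,0,0,0,1,0,0,0,0,1,0,0,0,0,1,0,0,0,0,1,0,0,0,0,1]

```text
clock: 2.75
tcp_pos: [0.4983, 0.3429, 0.0595]
tool_rot: [-180.0, -0.0, 44.5]
wrist_force: [-1.4, 0.2, 5.8]
opening: 0.0151
grasp_force: 58.4
```

drive_tool:
  targets: [0,0,-0.02,0,1,0,0,-0.05,0,1,0,0,-0.1,0,1,0,0,-0.15,0,1,0,0,-0.2,0,1]

```text
clock: 3.17
tcp_pos: [0.4982, 0.3428, 0.1005]
tool_rot: [180.0, -0.0, 44.5]
wrist_force: [-0.4, 0.5, -6.1]
opening: 0.015
grasp_force: 58.7
```

drive_tool:
  targets: [0,0,-0.1,0,1,0,0,-0.2,0,1,0,0,-0.3,0,1,0,0,-0.4,0,1,0,0,-0.45,0,1]

```text
clock: 3.58
tcp_pos: [0.4987, 0.3431, 0.1924]
tool_rot: [180.0, -0.2, 44.5]
wrist_force: [1.3, 0.3, -5.2]
opening: 0.0153
grasp_force: 59.2
```

drive_tool:
  targets: [0,0,0,-0.02,1,0,0,0,-0.06,1,0,0,0,-0.1,1,0,0,0,-0.15,1,0,0,0,-0.2,1]

```text
clock: 4.0
tcp_pos: [0.498, 0.3428, 0.1895]
tool_rot: [-180.0, 0.0, 68.8]
wrist_force: [0.3, -0.6, -5.7]
opening: 0.0154
grasp_force: 59.1
```

drive_tool:
  targets: [0,0,0,-0.05,1,0,0,0,-0.1,1,0,0,0,-0.15,1,0,0,0,-0.2,1,0,0,0,-0.25,1]

```text
clock: 4.42
tcp_pos: [0.4981, 0.3426, 0.1894]
tool_rot: [-180.0, 0.0, 98.8]
wrist_force: [-0.4, -0.9, -6.7]
opening: 0.0151
grasp_force: 59.1
```

drive_tool:
  targets: [0,0,0,-0.05,1,0,0,0,-0.1,1,0,0,0,-0.15,1,0,0,0,-0.2,1,0,0,0,-0.25,1]

```text
clock: 4.83
tcp_pos: [0.4981, 0.3426, 0.1894]
tool_rot: [-180.0, 0.0, 128.8]
wrist_force: [-0.6, 0.7, -6.7]
opening: 0.0154
grasp_force: 59.1
```

drive_tool:
  targets: [0,0,0,-0.05,1,0,0,0,-0.1,1,0,0,0,-0.15,1,0,0,0,-0.2,1,0,0,0,-0.25,1]

```text
clock: 5.25
tcp_pos: [0.4982, 0.3425, 0.1894]
tool_rot: [-180.0, 0.0, 158.8]
wrist_force: [-0.1, 0.1, -5.5]
opening: 0.0149
grasp_force: 59.1
```

drive_tool:
  targets: [0,0,0,-0.05,1,0,0,0,-0.1,1,0,0,0,-0.15,1,0,0,0,-0.2,1,0,0,0,-0.25,1]

```text
clock: 5.67
tcp_pos: [0.4982, 0.3425, 0.1894]
tool_rot: [-180.0, 0.0, -171.2]
wrist_force: [-0.3, 0.5, -6.9]
opening: 0.015
grasp_force: 59.1
```

drive_tool:
  targets: [0,0,0,-0.05,1,0,0,0,-0.1,1,0,0,0,-0.15,1,0,0,0,-0.2,1,0,0,0,-0.25,1]

```text
clock: 6.08
tcp_pos: [0.4983, 0.3424, 0.1894]
tool_rot: [-180.0, -0.0, -141.2]
wrist_force: [-0.8, -0.2, -5.4]
opening: 0.0149
grasp_force: 59.1
```

drive_tool:
  targets: [-0.003,-0.03,0,-0.02,1,-0.003,-0.058,0.05,-0.048,1,-0.003,-0.058,0.12,-0.048,1,-0.003,-0.058,0.2,-0.048,1,-0.003,-0.058,0.2,-0.048,1]

```text
clock: 6.5
tcp_pos: [0.5052, 0.3329, 0.1468]
tool_rot: [-180.0, -0.2, -135.7]
wrist_force: [-1.0, -0.9, -6.9]
opening: 0.0151
grasp_force: 59.5
```

Run:
```python
from bench import sensors, imaging
import cv2,numpy as np
c=imaging.calibration("wrist");im=imaging.get_image("wrist");sd=imaging.get_image("side")
s=sensors.state();print(s["tcp_pos"],s["tool_rot"],s["joints"])
y=np.radians(s["tool_rot"][2]);d=np.array([.507,.3344])-s["tcp_pos"][:2]
print("dx",d@[np.cos(y),np.sin(y)],"dy",d@[np.sin(y),-np.cos(y)])
sd=cv2.resize(sd[170:280,200:320],(480,440),interpolation=cv2.INTER_CUBIC)[:384,:288]
cv2.imwrite("pics/w3.png",np.hstack([im,sd])[:,:,::-1])
```

```text
[0.50581471 0.33400851 0.14954548] [-1.79993195e+02 -3.66786156e-02 -1.35726500e+02] [-19.83896888  52.30356549 -36.25856527  83.21936898  34.4283011
  55.88543588  69.23095397]
dx -0.0011219825647343657 dy -0.0005471197125259025
```

View pics/w3.png

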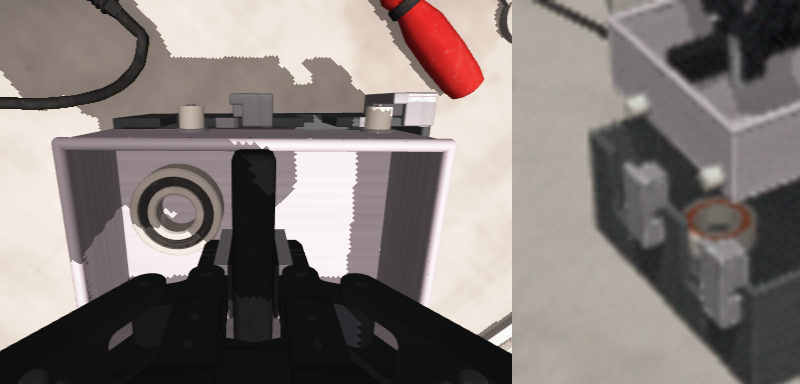

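The tray is turned and level over the bin; its rollers (190,115),(378,115) lie beside the keepers at (250,110),(410,110), bearing in the tray. Lowering.

drive_tool:
  targets: [-0.005,-0.003,0.06,-0.001,1,-0.005,-0.003,0.11,-0.001,1,-0.005,-0.003,0.15,-0.001,1,-0.005,-0.003,0.18,-0.001,1,-0.005,-0.003,0.19,-0.001,1]

```text
clock: 7.02
tcp_pos: [0.5067, 0.3342, 0.1101]
tool_rot: [180.0, -0.1, -135.6]
wrist_force: [0.2, -0.6, -5.8]
opening: 0.0149
grasp_force: 59.6
```

drive_tool:
  targets: [0,0,0.008,0,1,0,0,0.013,0,1,0,0,0.018,0,1,0,0,0.022,0,1,0,0,0.022,0,1]

```text
clock: 7.43
tcp_pos: [0.507, 0.3344, 0.1069]
tool_rot: [180.0, 0.0, -135.6]
wrist_force: [-0.3, -0.4, -5.3]
opening: 0.0151
grasp_force: 59.6
```

drive_tool:
  targets: [0,0,0.003,0,1,0,0,0.006,0,1,0,0,0.008,0,1,0,0,0.01,0,1,0,0,0.01,0,1]

```text
clock: 7.85
tcp_pos: [0.5071, 0.3345, 0.1055]
tool_rot: [-180.0, 0.0, -135.6]
wrist_force: [-1.8, -2.0, 5.9]
opening: 0.0149
grasp_force: 61.5
```

drive_tool:
  targets: [0,0,-0.005,0,1,0,0.015,-0.006,0,1,0,0.03,-0.01,0,1,0,0.045,-0.015,0,1,0,0.06,-0.02,0,1]

```text
clock: 8.27
tcp_pos: [0.4982, 0.3434, 0.1089]
tool_rot: [180.0, -0.0, -135.6]
wrist_force: [0.6, -0.3, -5.8]
opening: 0.0152
grasp_force: 59.6
```

drive_tool:
  targets: [0,0.01,-0.002,0,1,0,0.02,-0.003,0,1,0,0.03,-0.003,0,1,0,0.04,-0.003,0,1,0,0.04,-0.003,0,1]

```text
clock: 8.68
tcp_pos: [0.4926, 0.3491, 0.1095]
tool_rot: [180.0, -0.0, -135.6]
wrist_force: [-0.5, 1.0, -5.3]
opening: 0.0156
grasp_force: 59.6
```

drive_tool:
  targets: [0,0.008,0,0,1,0,0.016,0,0,1,0,0.024,0,0,1,0,0.026,0.003,0,1,0,0.026,0.005,0,1]

```text
clock: 9.1
tcp_pos: [0.4892, 0.3525, 0.1084]
tool_rot: [180.0, -0.0, -135.6]
wrist_force: [0.0, -0.2, -5.7]
opening: 0.0151
grasp_force: 59.6
```

drive_tool:
  targets: [0,0.002,0.003,0,1,0,0.004,0.005,0,1,0,0.006,0.007,0,1,0,0.006,0.007,0,1,0,0.006,0.007,0,1]

```text
clock: 9.52
tcp_pos: [0.4885, 0.3533, 0.1071]
tool_rot: [180.0, -0.0, -135.6]
wrist_force: [-0.5, 0.6, -6.1]
opening: 0.015
grasp_force: 59.6
```

drive_tool:
  targets: [0,0.001,0.003,0,1,0,0.002,0.005,0,1,0,0.003,0.006,0,1,0,0.003,0.007,0,1,0,0.003,0.007,0,1]

```text
clock: 9.93
tcp_pos: [0.4881, 0.3537, 0.1057]
tool_rot: [180.0, -0.0, -135.6]
wrist_force: [-0.4, -0.4, -4.9]
opening: 0.0151
grasp_force: 59.8
```

drive_tool:
  targets: [0,0.001,0.001,0,1,0,0.002,0.002,0,1,0,0.003,0.002,0,1,0,0.004,0.002,0,1,0,0.005,0.002,0,1]

```text
clock: 10.35
tcp_pos: [0.4875, 0.3544, 0.1055]
tool_rot: [-180.0, 0.0, -135.6]
wrist_force: [-0.9, -3.3, 3.6]
opening: 0.0154
grasp_force: 60.9
```

drive_tool:
  targets: [0,0.001,0,0,1,0,0.002,0,0,1,0,0.003,0,0,1,0,0.003,0,0,1,0,0.003,0,0,1]

```text
clock: 10.77
tcp_pos: [0.487, 0.3549, 0.1055]
tool_rot: [180.0, 0.0, -135.6]
wrist_force: [-0.9, -2.9, 6.0]
opening: 0.0154
grasp_force: 61.1
```

drive_tool:
  targets: [0,0.001,-0.001,0,1,0,0.002,-0.001,0,1,0,0.003,-0.001,0,1,0,0.004,-0.001,0,1,0,0.005,-0.001,0,1]

```text
clock: 11.18
tcp_pos: [0.4867, 0.3552, 0.1056]
tool_rot: [-180.0, 0.0, -135.6]
wrist_force: [2.4, -5.9, 4.2]
opening: 0.0149
grasp_force: 61.1
```

drive_tool:
  targets: [0,0.001,0,0,1,0,0.002,0,0,1,0,0.003,0,0,1,0,0.003,0,0,1,0,0.003,0,0,1]

```text
clock: 11.6
tcp_pos: [0.4867, 0.3553, 0.1056]
tool_rot: [-179.9, 0.0, -135.6]
wrist_force: [5.6, -6.7, 4.2]
opening: 0.0149
grasp_force: 61.1
```

Stops felt (advance halted at ~9 N). Release and lift clear.

drive_tool:
  targets: [0,-0.003,-0.002,0,0.8,0,-0.003,-0.002,0,0.5,0,-0.003,-0.002,0,0.3,0,-0.003,-0.002,0,0.3,0,-0.003,-0.002,0,0.3]

```text
clock: 12.02
tcp_pos: [0.4861, 0.3558, 0.1058]
tool_rot: [180.0, -0.0, -135.6]
wrist_force: [1.4, 0.3, 0.4]
opening: 0.0596
grasp_force: 0.0
```

drive_tool:
  targets: [0,0,-0.1,0,0.3,0,0,-0.2,0,0.3,0,0,-0.35,0,0.3,0,0,-0.5,0,0.3,0,0,-0.6,0,0.3]

```text
clock: 12.43
tcp_pos: [0.4863, 0.356, 0.2285]
tool_rot: [180.0, 0.1, -135.6]
wrist_force: [-0.2, 0.4, 1.0]
opening: 0.06
grasp_force: 0.0
```

Run:
```python
from bench import sensors, imaging
import cv2,numpy as np
c=imaging.calibration("wrist");im=imaging.get_image("wrist");sd=imaging.get_image("side");np.save("c2.npy",c,allow_pickle=True)
print(sensors.state()["tcp_pos"])
sd=cv2.resize(sd[170:280,210:310],(400,440),interpolation=cv2.INTER_CUBIC)[20:404,:288]
cv2.imwrite("pics/w4.png",np.hstack([im,sd])[:,:,::-1])
```

```text
[0.48679369 0.35650757 0.22894919]
```

View pics/w4.png

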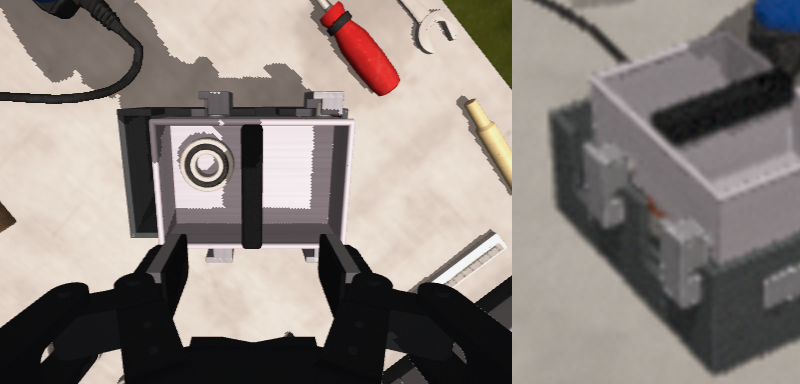

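The picture shows the tray level, its rollers hidden under the keepers at (213,100) and (325,100), and the bearing in the tray at (206,163). The bystanders are where they were and the gripper is clear of everything.

```bash
python3 -c "
from bench import order
print(order.job_done())"
```

```text
the job is handed in; nothing more can be done
None
```

I lifted the tray out, turned it half round, set it on the rim, carried it over the humps in the grip (lifted about 3 mm, not pushed over them), pushed it to the stops at about 9 N, let go and handed the job in at about 12.5 s; no verdict came back.

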